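# Slide a rack of coated boards past the spring gate of a drying tunnel

## Robot

A 7-joint arm with a two-finger parallel gripper is mounted at the origin on the work surface. World frame = base frame: x ahead of the robot, y to its left, z up, the work surface at z = 0. Lengths are in m, angles in degrees, forces in N, time in s.
With the tool pointing down it reaches from about 0.4 to 0.875 m from the base axis. Payload 6.5 kg.
Tool frame: the origin (TCP) lies between the finger pads; the fingertips stand arm.tip_reach ahead of it and the grasp point (between the pads) lies 2 mm behind it (arm.tip_reach is the distance from the TCP to the fingertips, in m); z points along the fingers, y is the direction in which the jaws open and shut (so a half turn about z gives the same grasp; the last joint's range is limited). The gripper opens to 88 mm and grips with 3 to 60 N. Pads are 18 mm wide; open, the fingers measure 123 mm over their backs; the gripper's body (75 mm by 187 mm) begins 45 mm behind the grasp point.
Start: joints at [70.348, 30.733, -0.252, 88.115, 0.149, 61.152, -4.079], TCP at [0.178, -0.625, 0.256] pointing down, gripper open.
Joint ranges: [-154.64, 154.64], [-21.42, 123.67], [-72.66, 72.17], [13.99, 137.28], [-74.86, 254.86], [10.95, 109.41], [-158.01, 158.01]. Speed limits (degrees/s): [136.94, 136.94, 180, 180, 180, 180, 180].

## Interface

Orientations are given as [roll, pitch, yaw] about the fixed x, y, z axes, in that order (R = Rz(yaw) Ry(pitch) Rx(roll)).
In Python, from cell import arm gives the robot as it stands.
- The arm moves only by the tool play_rows, never from a script. Its arguments are lists of equal length, an entry for each row: "claw": the closure in counts, from 0 (fully open) to 255 (shut); "xyz": the shift along the world's x, y, z in mm, a list of three; "delta_rot": the turn, a rotation vector about the world's x, y, z in degrees, a list of three. A call has 1 to 20 rows; each row is the pose to reach, as a shift and turn from the pose commanded when the call began; what a row does not reach only later rows make up. A row lasts 1/12 s, in which the tool goes at most 41.7 mm and 7.16 degrees, less where a joint would pass 70% of its speed; a pose out of reach is approached as far as the arm can. A call with a gripper value outside its range is refused whole. The fingers move at their own pace and stop on an object; "force" is the grip in N (left out, the last holds). Time passes only in rows, so rows that repeat a pose let the fingers close. It gives the time, the measured TCP pose, the force and the opening at its end, in the units of the state.
- arm.sense(): the state, without advancing time (a new reading comes with each control period).
- arm.snapshot(name): name is "scene" or "top" or "wrist"; returns the picture (420x560x3 uint8, red, green, blue); there is no depth.
- arm.calibration(name): a dict with "K" (3x3 intrinsics, pixels), "k1" (the pictures are not rectified: a ray, as slopes to the right and down, at radius r is drawn at 1 + k1 r^2 times it, then the intrinsics apply), "rvec" (rotation vector, rad) and "tvec" (3), from world to camera coordinates, as OpenCV has them. Camera axes: x right, y down, z forward; pixel columns grow to the right and rows downward; lengths in m; the calibration is good to about 2 mm. A picture is of the moment at which its call begins: read the wrist's pose just before it. calibration takes no time and is no camera call; for the wrist camera it gives the pose at the moment of the call.
- arm.finish_job(): hands the job in, once; it reports no verdict.
The state is a dict: "time": time; "joints": joint angles; "qd": joint speeds; "joint_efforts": joint torques, N m; "eef_pos": TCP position; "tcp_rot": TCP orientation; "ft_force": force on the tool from outside, world axes, zero at the start; "moment": the same for the moment, N m; "grip_width": opening from 0.0 (shut) to 1.0 (fully open).
Only numpy, scipy, OpenCV 4.12 (cv2) and the standard library are available. Lean on these libraries where they do the work, as an engineer would, in place of code of your own. Each camera call takes 0.05 s, during which the arm holds its last target. There are 200 camera calls.

## Task

The rack of freshly coated circuit boards stands in the chute in front of the drying tunnel. Press the red thumb bar down with one fingertip to hold the amber gate up, and while holding it push the rack with the other finger (the blue plate at its rear is there to push on) along the chute, under the gate, until it is fully home against the stop at the tunnel mouth; then let the bar up so that the gate drops shut behind the boards. Push the rack, never lift it; the gate must not touch the rack, nor you the tacky boards, and leave the other things on the bench where they are.

Things in the scene. Friction and masses are not known exactly. Their poses are not given: they have to be found in the camera images.
- station: Fixed chute with drying tunnel. Origin on the table top under the gate blade, on the chute's centre line; x along the chute into the tunnel (the way to push), y sideways towards the red bar, away from the robot, z up. Chute floor z = 10 mm. Steel guide rails: inner faces y = -30, +30 mm, 5 mm thick, tops z = 26 mm, x = -254 to +98 mm. Base plate y = -40 to +105 mm.
- stop (a point): Chute floor at the face of the 10 mm high rubber end stop, station x = 92 mm, y = 0. Just behind it stands the white tunnel housing: 228 mm tall, station x = 97 to 337 mm, y = -120 to +130 mm, with an open mouth 90 mm wide and high. Axes as the station.
- shaft (a point): Middle of the gate's steel hinge shaft: 10 mm thick, parallel to the chute at station y = 52, z = 48 mm, from x = -255 to +7 mm. It runs in pedestals 18 mm wide and 12 mm long at x = -247 and -16 mm, tops z = 58 mm; between them the fingers can straddle it. Axes as the station.
- gate (a joint): Angle of the sprung gate, rad: 0 = shut (blade down across the chute, bar up), grows as the bar is pressed down, hard stop at 0.85. The rack passes freely under the blade from 0.65 on; 0.75 is good to hold. Holding it takes 4 to 5 N down on the bar; let go, it springs shut.
- thumb_bar: Red round bar to press, part of the gate; origin on the shaft at the blade (for the bar itself see bar_mid). 14 mm thick, parallel to the chute, station x = -235 to -31 mm, thin steel arms only at its ends, so a finger can slide along it. Centre line at station y = 52 + 36 cos(a), z = 48 + 36 sin(a) mm, a = 0.375 - gate angle: z = 61 shut, 35 at 0.75; y = 85 to 88. Top 7 mm higher.
- bar_mid (a point): Middle of the red bar, on its centre line, at station x = -133 mm; moves with the gate. x axis along the bar towards the tunnel.
- gate_blade: Amber acrylic gate blade, part of the gate, 5 mm thick, at station x = -2.5 to +2.5 mm; origin on the shaft. Shut, its lower edge hangs at z = 46 mm over y = -26 to +8 mm, under a cross-beam at z = 78 to 92 mm. Opening swings it up in its own plane, to z = 138 mm at most.
- rack: Loose black rack in the chute, about 0.28 kg (0.2 to 0.4). Origin under the middle of its 80 mm board cage, x towards the tunnel, z up. Cage end walls: outer faces x = -40, +40 mm, 60 mm tall. Base 56 mm wide, 6 mm thick, runs back to the push plate at x = -90 mm. Starts with its origin 60 to 100 mm before the gate; fully home at station x = 52 mm, front wall on the stop.
- push_plate (a point): Top middle of the rear face of the rack's upright blue push plate, at rack x = -90, z = 60 mm (70 mm over the table). The plate is 50 mm wide in y, 5 mm thick; push its rear face. Between it and the cage is a 45 mm gap, where the gate blade drops once the rack is home. Axes as the rack.
- boards: Five green circuit boards standing crosswise in the rack's cage, fixed to it, tops 57 mm above the rack's underside; same origin and axes as the rack.
- coating_bottle: amber bottle with black cap, 48 mm across, 98 mm tall, upright on the robot's side of the chute; origin under its centre
- solder_spool: metal spool of solder, 56 mm across, 44 mm tall, upright beyond the thumb bar; origin under its centre
- screwdriver: screwdriver with yellow handle lying beyond the thumb bar, 150 mm long; origin under its middle, x along it towards the tip
- cutters: small cutters with red handles lying on the robot's side of the chute, 125 mm long; origin near the middle, x towards the jaws
- swab_jar: clear jar with white lid, 54 mm across, 65 mm tall, on the robot's side of the chute; origin under its centre
- safety_glasses: clear safety glasses, 140 mm wide, 125 mm deep, 46 mm high, behind the chute's open end; origin under the nose bridge, x towards the ear ends
- multimeter: yellow multimeter lying face up, 150 x 75 x 35 mm, beyond the chute; origin under its centre

How it is judged:
By the outcome, as a careful person would: the job done as asked, in the order asked, and still so for the second after the job is handed in, with the robot touching nothing.
It also fails if it takes over 38 s, if anything falls off the work surface, if the arm or the gripper's body presses on something with over 40 N, if the wrist force passes 120 N, or if a joint passes its speed limit or range.

## Working session

There is one attempt and no reset: what is moved stays moved. The work goes in short steps, Python scripts to look and compute and a tool call to move; the robot and the scene stay as the last step left them, time stands still between calls to the robot, and variables do not carry over. Pictures are saved under pics/ and viewed, about 8 in all and at most 12, crops included, and the job is handed in when it is done.

Besides the shell and the picture viewer there is one more tool, called after "Request:" by a JSON object that holds its "op" and its "data", one argument or row to a line. play_rows: Moves the arm, as the interface text tells. Its arguments: {"type":"object","properties":{"claw":{"type":"array","items":{"type":"number"}},"xyz":{"type":"array","items":{"type":"array","items":{"type":"number"}}},"delta_rot":{"type":"array","items":{"type":"array","items":{"type":"number"}}},"force":{"type":"number"}},"required":["claw","xyz","delta_rot"]}

```bash
mkdir -p pics; python3 - <<'E'
from cell import arm
import cv2
print(arm.sense(), arm.tip_reach)
for n in("scene","top"):
    cv2.imwrite(f"pics/{n}0.png",arm.snapshot(n)[:,:,::-1]); print(n,arm.calibration(n))
E
```

```text
{'time': 0.0, 'joints': array([70.34728461, 30.77684075, -0.25184039, 88.16765509,  0.14768575,
       61.15349802, -4.07978252]), 'qd': array([ 0.00150654, -0.03598953, -0.03287153, -0.01185825,  0.04186896,
       -0.01533988,  0.08405713]), 'joint_efforts': array([ 2.63220518e-04, -5.70971811e+01,  9.89956856e-01, -2.51595783e+01,
       -5.64592006e-02,  1.78459048e-02,  1.75004902e-04]), 'eef_pos': array([ 0.17744599, -0.62471897,  0.2548676 ]), 'tcp_rot': array([-1.79902604e+02,  7.32107645e-03,  1.58607857e+01]), 'ft_force': array([ 0.42663914, -0.26093453, -0.0699758 ]), 'moment': array([-0.01322179, -0.03180452, -0.00725265]), 'grip_width': 0.9966290909237221} 0.017
scene {'K': array([[437.91532574,   0.        , 273.84302981],
       [  0.        , 437.91532574, 214.30920466],
       [  0.        ,   0.        ,   1.        ]]), 'k1': 0.02934007225016742, 'rvec': array([ 1.5703195 ,  1.86831366, -0.84264376]), 'tvec': array([-0.04051985, -0.31806151,  1.44842804])}
top {'K': array([[438.60120594,   0.        , 279.02759262],
       [  0.        , 438.60120594, 215.18856069],
       [  0.        ,   0.        ,   1.        ]]), 'k1': -0.10858957574379308, 'rvec': array([ 2.09806674, -2.12032868,  0.18985586]), 'tvec': array([0.14886262, 0.56610977, 0.75727388])}
```

View pics/scene0.png

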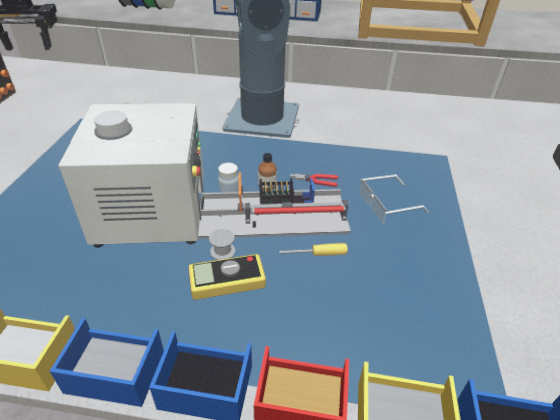

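View pics/top0.png

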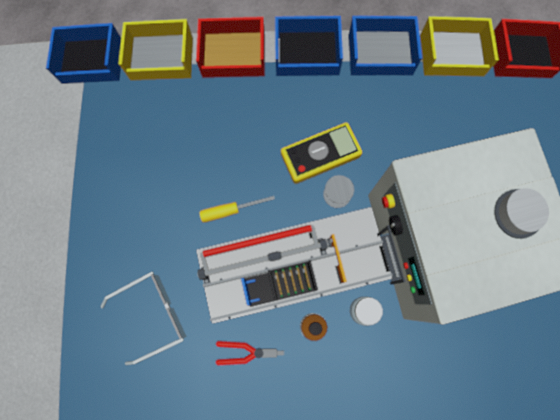

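The scene view shows the station across the middle, with the tunnel at left. In the top view the chute runs from about (205,285) to (400,255), the red bar from (203,253) to (312,230), the blue plate is at (250,291), the gate at (338,258), the bottle at (314,327) and the jar at (367,311). I'll zoom in on both.

```bash
python3 - <<'E'
import cv2,numpy as np
a=cv2.imread("pics/top0.png")[205:335,190:410]; b=cv2.imread("pics/scene0.png")[150:240,190:355]
a=cv2.resize(a,None,fx=3.6,fy=3.6,interpolation=cv2.INTER_CUBIC)
cv2.imwrite("pics/c1.png",a)
E
```

```text
(no output)
```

View pics/c1.png

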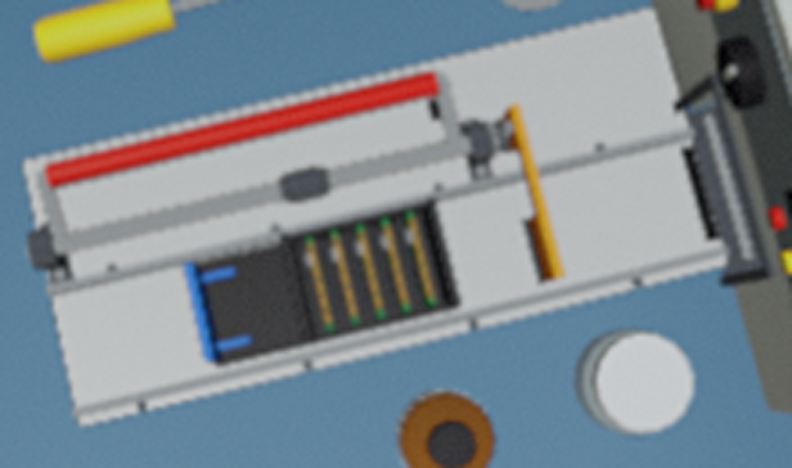

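The crop shows the bar ends at (48,176) and (437,83), the base corners at (25,160) and (80,425), the top edge of the blue plate from (187,265) to (210,360), and the blade's free end at (557,275). Next I'll fit the station pose to these points.

```bash
cat >h.py <<'E'
import cv2,numpy as np
from cell import arm
from scipy.optimize import least_squares
from scipy.spatial.transform import Rotation as R
def proj(P,c):
    X=R.from_rotvec(c["rvec"]).apply(P)+c["tvec"]; s=X[:,:2]/X[:,2:]
    s=s*(1+c["k1"]*(s**2).sum(1,keepdims=True)); K=c["K"]
    return s*[K[0,0],K[1,1]]+K[:2,2]
def unproj(uv,z,c):   # pixel -> world at height z
    f=lambda p:(proj(np.array([[p[0],p[1],z]]),c)[0]-uv)
    return least_squares(f,[.1,-.6]).x
def s2w(P,s):
    P=np.atleast_2d(np.array(P,float))/1000; co,si=np.cos(s[2]),np.sin(s[2])
    return np.c_[s[0]+co*P[:,0]-si*P[:,1], s[1]+si*P[:,0]+co*P[:,1],P[:,2]]
def w2s(p,s):
    d=np.array(p[:2])-s[:2];co,si=np.cos(s[2]),np.sin(s[2])
    return np.array([co*d[0]+si*d[1],-si*d[0]+co*d[1]])*1000
E
python3 - <<'E'
from h import *
c=arm.calibration("top"); f=lambda *p:np.array(p)/3.6+[190,205]
for n,p,z in(("barL",(48,176),.061),("barR",(437,83),.061)):print(n,unproj(f(*p),z,c))
# station pts
P=[(-235,85.5,61),(-31,85.5,61),(-254,-30,26),(0,-26,46),(-31,-40,10),(-254,105,10),(-254,-40,10)]
uv=f((48,176),(437,83),(76,404),(557,275),(25,160),(25,160),(80,425))
P.pop(4);uv=np.delete(uv,4,0)
best=None
for y in range(-180,180,45):
  r=least_squares(lambda s:(proj(s2w(P,s),c)-uv).ravel(),[.1,-.6,np.radians(y)],loss="soft_l1")
  if best is None or r.cost<best.cost:best=r
s=best.x;print(s[:2],np.degrees(s[2]));print((proj(s2w(P,s),c)-uv).round(2))
np.save("s.npy",s)
for p in f((187,265),(210,360)):print("plate",w2s(unproj(p,.07,c),s))
q=f((458,303))[0];print("cage front corner",w2s(unproj(q,.07,c),s), w2s(unproj(q,.016,c),s))
E
```

```text
barL [0.49642124 0.28207313]
barR [0.54210487 0.08355224]
[0.46884289 0.03292793] 283.60959812212144
[[ 0.34 -0.12]
 [ 0.17 -1.37]
 [-0.48  0.8 ]
 [-1.66  0.65]
 [ 0.1  -0.1 ]
 [ 1.03 -0.13]]
plate [-176.30738468   23.80235012]
plate [-176.04088308  -24.18975677]
cage front corner [-50.96318753 -27.06195438] [-47.06600675 -26.3775355 ]
```

```bash
python3 - <<'E'
from h import *
s=np.load("s.npy")
print(s2w([[-199,43,0],[-170,43,0],[-47,43,0]],s).round(4), arm.sense()["eef_pos"],arm.sense()["time"])
p0=np.array([178,-625,256.]);y0=15.86
t=s2w([-199,43,0],s)[0]*1000
a=np.radians(np.linspace(-74,np.degrees(np.arctan2(t[1],t[0])),22)); r=np.linspace(650,np.hypot(t[0],t[1]),22)
z=np.minimum(256+40*np.arange(22),410)
for i in range(22):print(np.round([r[i]*np.cos(a[i])-178,r[i]*np.sin(a[i])+625,z[i]-256]))
E
```

```text
[[0.4638 0.2365 0.    ]
 [0.4706 0.2083 0.    ]
 [0.4996 0.0887 0.    ]] [ 0.17746392 -0.62475696  0.25493239] 0.1
[1. 0. 0.]
[51. 23. 40.]
[98. 50. 80.]
[142.  80. 120.]
[183. 114. 154.]
[220. 151. 154.]
[254. 190. 154.]
[285. 232. 154.]
[311. 276. 154.]
[333. 321. 154.]
[351. 368. 154.]
[365. 416. 154.]
[375. 464. 154.]
[381. 512. 154.]
[382. 560. 154.]
[379. 607. 154.]
[373. 653. 154.]
[362. 699. 154.]
[348. 742. 154.]
[331. 784. 154.]
[310. 824. 154.]
[286. 861. 154.]
```

Request:
{"op": "play_rows", "data": {
  "claw": [52, 52, 52, 52, 52, 52, 52, 52, 52, 52, 52, 52, 52, 52, 52, 52, 52, 52, 52, 52],
  "xyz": [
    [0, 0, 40],
    [0, 0, 80],
    [0, 0, 120],
    [0, 0, 154],
    [35, 15, 154],
    [70, 34, 154],
    [105, 56, 154],
    [140, 80, 154],
    [172, 105, 154],
    [200, 132, 154],
    [228, 160, 154],
    [252, 190, 154],
    [275, 220, 154],
    [297, 250, 154],
    [314, 285, 154],
    [330, 320, 154],
    [344, 356, 154],
    [355, 393, 154],
    [365, 430, 154],
    [373, 467, 154]
  ],
  "delta_rot": [
    [0, 0, 0],
    [0, 0, 0],
    [0, 0, 0],
    [0, 0, 0],
    [0, 0, 3],
    [0, 0, 6],
    [0, 0, 9],
    [0, 0, 12],
    [0, 0, 15],
    [0, 0, 18],
    [0, 0, 21],
    [0, 0, 24],
    [0, 0, 27],
    [0, 0, 30],
    [0, 0, 33],
    [0, 0, 36],
    [0, 0, 39],
    [0, 0, 42],
    [0, 0, 45],
    [0, 0, 48]
  ],
  "force": 30
}}

```text
time: 1.77
eef_pos: [0.5508, -0.1563, 0.4093]
tcp_rot: [-180.0, 0.0, 64.0]
ft_force: [1.0, -0.7, -0.4]
grip_width: 0.797
```

Request:
{"op": "play_rows", "data": {
  "claw": [52, 52, 52, 52, 52, 52, 52, 52, 52, 52, 52, 52, 52, 52, 52, 52, 52, 52, 52],
  "xyz": [
    [2, 36, 0],
    [2, 72, 0],
    [1, 108, 0],
    [-2, 144, 0],
    [-6, 180, 0],
    [-12, 215, 0],
    [-20, 250, 0],
    [-31, 283, 0],
    [-43, 315, 0],
    [-57, 345, 0],
    [-72, 372, 0],
    [-87, 395, 0],
    [-87, 395, -40],
    [-87, 395, -80],
    [-87, 395, -120],
    [-87, 395, -160],
    [-87, 395, -200],
    [-87, 395, -210],
    [-87, 395, -210]
  ],
  "delta_rot": [
    [0, 0, 3.3],
    [0, 0, 6.6],
    [0, 0, 10],
    [0, 0, 13.3],
    [0, 0, 16.6],
    [0, 0, 20],
    [0, 0, 23.3],
    [0, 0, 26.6],
    [0, 0, 30],
    [0, 0, 33.3],
    [0, 0, 36.6],
    [0, 0, 39.7],
    [0, 0, 39.7],
    [0, 0, 39.7],
    [0, 0, 39.7],
    [0, 0, 39.7],
    [0, 0, 39.7],
    [0, 0, 39.7],
    [0, 0, 39.7]
  ]
}}

```text
time: 3.35
eef_pos: [0.4618, 0.2357, 0.1972]
tcp_rot: [-179.6, 0.1, 103.6]
ft_force: [-0.2, 0.1, 0.2]
grip_width: 0.797
```

```bash
python3 - <<'E'
from h import *
c=arm.calibration("wrist");a=arm.snapshot("wrist")[:,:,::-1];b=arm.snapshot("scene")[:,:,::-1]
s=np.load("s.npy");S=arm.sense();print(S["joints"].round(1),S["eef_pos"],S["tcp_rot"],S["time"],w2s(S["eef_pos"],s))
P=[(-235,85.5,61),(-31,85.5,61),(-254,-30,26),(-254,30,26),(-176,25,70),(-176,-25,70),(-254,105,10),(-254,-40,10),(0,-26,46)]
a=a.copy()
for p in proj(s2w(P,s),c):
    cv2.circle(a,tuple(int(v) for v in p.round()),3,(255,0,255),1)
print(proj(s2w(P,s),c).round())
cv2.imwrite("pics/w1.png",cv2.resize(a,(800,600)))
print("cam in world",-R.from_rotvec(c["rvec"]).inv().apply(c["tvec"]))
E
```

```text
[ -3.   26.9 -36.9 108.7  20.5  50.9 -36.4] [0.46437682 0.23748285 0.20118662] [ 1.79918310e+02 -4.07835011e-02  1.03563939e+02] 3.45 [-199.86223571   43.79211759]
[[332. 164.]
 [322. 359.]
 [205. 139.]
 [268. 139.]
 [262. 232.]
 [205. 232.]
 [344. 138.]
 [199. 138.]
 [220. 372.]]
cam in world [0.44496274 0.30404882 0.32616618]
```

View pics/w1.png

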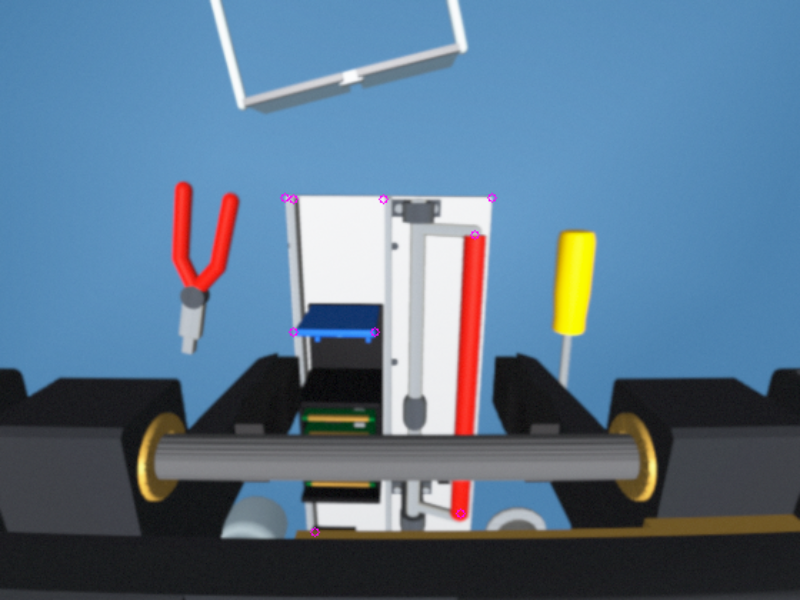

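The wrist view shows the overlay on the bar ends and chute end within about 3 px. The top edge of the blue plate is at (300–382, 332). The fingertips are at about x=298 and 495. I'll check the predicted fingertip positions.

```bash
python3 - <<'E'
from h import *
c=arm.calibration("wrist");S=arm.sense();T=R.from_euler("xyz",S["tcp_rot"],degrees=True)
print(S["eef_pos"],S["grip_width"])
for y in(-.0525,-.035,.035,.0525):
  print(y,[ (proj((T.apply([[x,y,.017]])+S["eef_pos"]),c)[0]*[800/560,600/420]).round() for x in(-.009,.009)],T.apply([0,y,0]).round(3))
E
```

```text
[0.46437682 0.23748285 0.20118662] 0.797460642325201
-0.0525 [array([257., 399.]), array([253., 354.])] [-0.051 -0.012 -0.   ]
-0.035 [array([304., 399.]), array([301., 354.])] [-0.034 -0.008 -0.   ]
0.035 [array([494., 399.]), array([497., 354.])] [0.034 0.008 0.   ]
0.0525 [array([541., 399.]), array([546., 354.])] [0.051 0.012 0.   ]
```

Request:
{"op": "play_rows", "data": {
  "claw": [52, 52, 52, 52, 52, 52, 52, 52, 52, 52, 52, 52, 52, 52, 52, 52, 52],
  "xyz": [
    [0, 0, -30],
    [0, 0, -60],
    [0, 0, -85],
    [0, 0, -100],
    [0, 0, -110],
    [0, 0, -114],
    [0, 0, -117],
    [0, 0, -120],
    [0, 0, -123],
    [0, 0, -126],
    [0, 0, -129],
    [0, 0, -132],
    [0, 0, -135],
    [0, 0, -138],
    [0, 0, -141],
    [0, 0, -141],
    [0, 0, -141]
  ],
  "delta_rot": [
    [0, 0, 0],
    [0, 0, 0],
    [0, 0, 0],
    [0, 0, 0],
    [0, 0, 0],
    [0, 0, 0],
    [0, 0, 0],
    [0, 0, 0],
    [0, 0, 0],
    [0, 0, 0],
    [0, 0, 0],
    [0, 0, 0],
    [0, 0, 0],
    [0, 0, 0],
    [0, 0, 0],
    [0, 0, 0],
    [0, 0, 0]
  ]
}}

```text
time: 4.87
eef_pos: [0.4629, 0.2367, 0.0583]
tcp_rot: [-179.9, 0.0, 103.6]
ft_force: [0.1, 0.7, 4.3]
grip_width: 0.798
```

```bash
python3 - <<'E'
from h import *
a=arm.snapshot("scene")[:,:,::-1];b=arm.snapshot("wrist")[:,:,::-1]
s=np.load("s.npy");S=arm.sense();print(S["eef_pos"],S["ft_force"],S["time"],w2s(S["eef_pos"],s))
A=cv2.resize(a[100:250,170:370],(800,600),interpolation=cv2.INTER_CUBIC)
cv2.imwrite("pics/s2.png",A)
E
```

```text
[0.46295893 0.23676128 0.05856814] [-0.6995428   1.25954351  3.95962884] 4.9667 [-199.4945683    42.24424285]
```

View pics/s2.png

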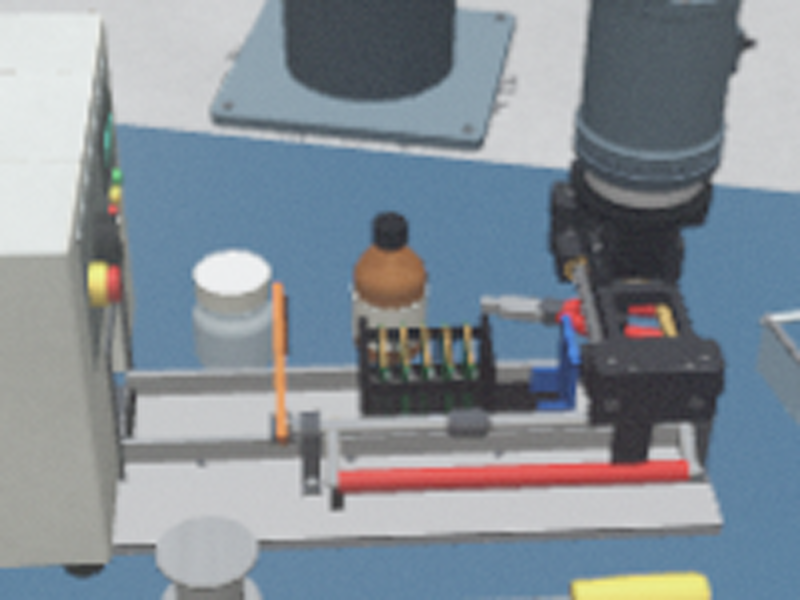

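The gate is fully up with the bar held at 4 N, and the finger is behind the blue plate. The bottle, jar and cutters are clear. Now I'll push.

Request:
{"op": "play_rows", "data": {
  "claw": [52, 52, 52, 52, 52, 52, 52, 52, 52, 52, 52, 52, 52, 52, 52, 52, 52, 52, 52, 52],
  "xyz": [
    [1, -3, 0],
    [2, -6, 0],
    [2.8, -10, 0],
    [3.7, -14, 0],
    [4.8, -19, 0],
    [6, -25, 0],
    [7.4, -31, 0],
    [8.8, -37, 0],
    [10.3, -43, 0],
    [11.7, -49, 0],
    [13.2, -55, 0],
    [14.6, -61, 0],
    [16.1, -67, 0],
    [17.6, -73, 0],
    [19, -79, 0],
    [20.5, -85, 0],
    [22, -91, 0],
    [23.3, -97, 0],
    [24.6, -102, 0],
    [25.6, -106, 0]
  ],
  "delta_rot": [
    [0, 0, 0],
    [0, 0, 0],
    [0, 0, 0],
    [0, 0, 0],
    [0, 0, 0],
    [0, 0, 0],
    [0, 0, 0],
    [0, 0, 0],
    [0, 0, 0],
    [0, 0, 0],
    [0, 0, 0],
    [0, 0, 0],
    [0, 0, 0],
    [0, 0, 0],
    [0, 0, 0],
    [0, 0, 0],
    [0, 0, 0],
    [0, 0, 0],
    [0, 0, 0],
    [0, 0, 0]
  ]
}}

```text
time: 6.63
eef_pos: [0.4892, 0.1302, 0.0588]
tcp_rot: [-180.0, -0.0, 103.5]
ft_force: [-1.6, 4.8, 5.5]
grip_width: 0.793
```

```bash
python3 - <<'E'
from h import *
a=arm.snapshot("scene")[:,:,::-1]
s=np.load("s.npy");S=arm.sense();print(S["eef_pos"],S["ft_force"],S["time"],w2s(S["eef_pos"],s))
cv2.imwrite("pics/s3.png",cv2.resize(a[130:250,180:340],(800,600),interpolation=cv2.INTER_CUBIC))
E
```

```text
[0.48934272 0.12920955 0.05870381] [-1.24873596  4.53508865  5.99752102] 6.6833 [-88.75448245  42.57976635]
```

View pics/s3.png

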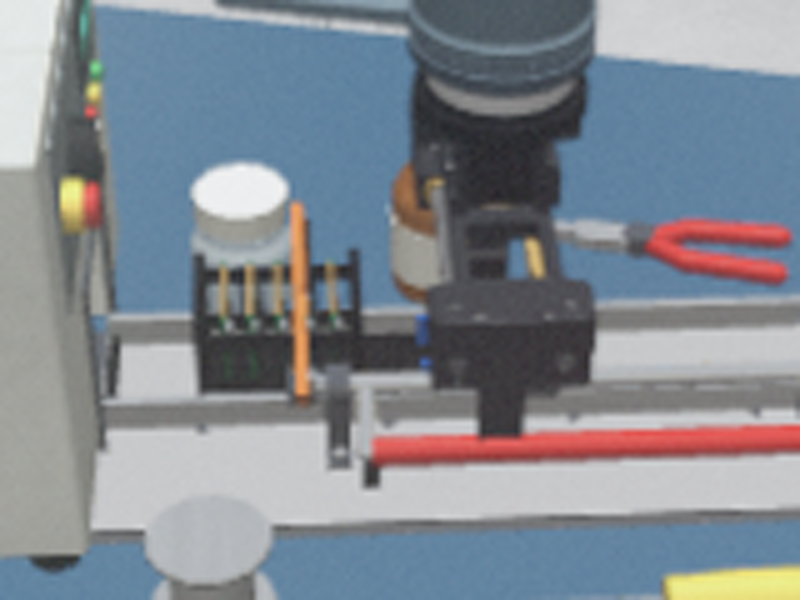

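The rack is about halfway under the raised gate, with the push force at about 4.5 N and the bar still held. I'll continue and slow down near the stop.

Request:
{"op": "play_rows", "data": {
  "claw": [52, 52, 52, 52, 52, 52, 52, 52, 52, 52, 52, 52, 52],
  "xyz": [
    [0.7, -3, 0],
    [1.5, -6, 0],
    [2.4, -10, 0],
    [3.4, -14, 0],
    [4.4, -18, 0],
    [5.3, -22, 0],
    [6.3, -26, 0],
    [7, -29, 0],
    [7.7, -32, 0],
    [8.2, -34, 0],
    [8.7, -36, 0],
    [9.2, -38, 0],
    [9.2, -38, 0]
  ],
  "delta_rot": [
    [0, 0, 0],
    [0, 0, 0],
    [0, 0, 0],
    [0, 0, 0],
    [0, 0, 0],
    [0, 0, 0],
    [0, 0, 0],
    [0, 0, 0],
    [0, 0, 0],
    [0, 0, 0],
    [0, 0, 0],
    [0, 0, 0],
    [0, 0, 0]
  ]
}}

```text
time: 7.77
eef_pos: [0.4982, 0.092, 0.0587]
tcp_rot: [-180.0, 0.0, 103.5]
ft_force: [-0.6, 4.2, 4.9]
grip_width: 0.795
```

Request:
{"op": "play_rows", "data": {
  "claw": [52, 52, 52, 52],
  "xyz": [
    [0.25, -1, 0],
    [0.5, -2, 0],
    [0.7, -3, 0],
    [0.7, -3, 0]
  ],
  "delta_rot": [
    [0, 0, 0],
    [0, 0, 0],
    [0, 0, 0],
    [0, 0, 0]
  ]
}}

```text
time: 8.1
eef_pos: [0.4984, 0.0911, 0.0588]
tcp_rot: [-180.0, -0.1, 103.6]
ft_force: [-2.5, 9.0, 6.0]
grip_width: 0.795
```

Request:
{"op": "play_rows", "data": {
  "claw": [52, 52, 52, 52],
  "xyz": [
    [0.25, -1, 0],
    [0.5, -2, 0],
    [0.7, -3, 0],
    [0.7, -3, 0]
  ],
  "delta_rot": [
    [0, 0, 0],
    [0, 0, 0],
    [0, 0, 0],
    [0, 0, 0]
  ]
}}

```text
time: 8.43
eef_pos: [0.4988, 0.091, 0.0592]
tcp_rot: [179.9, -0.3, 103.6]
ft_force: [-4.1, 16.2, 8.9]
grip_width: 0.795
```

```bash
python3 - <<'E'
from h import *
a=arm.snapshot("scene")[:,:,::-1]
s=np.load("s.npy");S=arm.sense();print(S["eef_pos"],S["ft_force"],S["time"],w2s(S["eef_pos"],s))
cv2.imwrite("pics/s4.png",cv2.resize(a[130:250,180:340],(800,600),interpolation=cv2.INTER_CUBIC))
E
```

```text
[0.49883437 0.0909838  0.05918337] [-4.27243705 14.80101633  7.77023474] 8.4833 [-49.36861325  42.8102024 ]
```

View pics/s4.png

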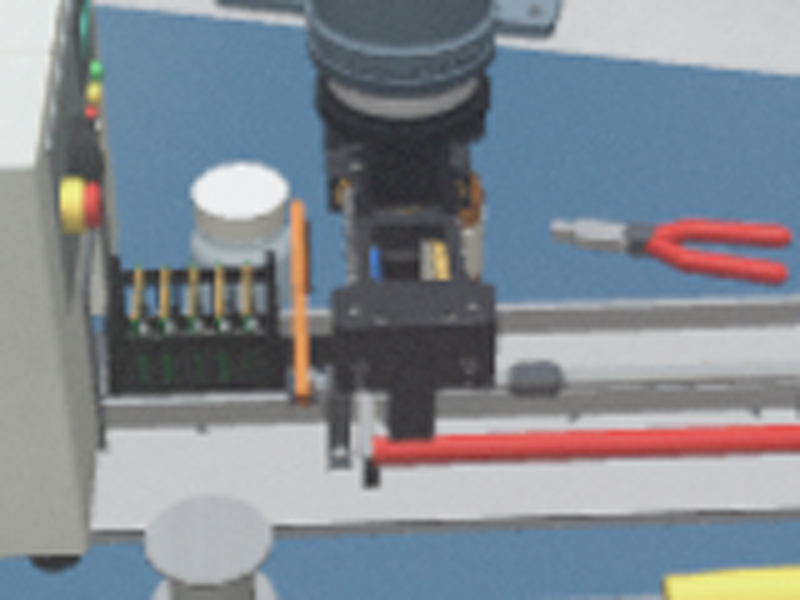

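```bash
python3 - <<'E'
from h import *
a=arm.snapshot("top")[:,:,::-1].copy();c=arm.calibration("top");s=np.load("s.npy")
A=cv2.resize(a[210:310,300:433],(798,600),interpolation=cv2.INTER_CUBIC)
def d(P,col):
    for p in proj(s2w(P,s),c):
        q=(p+.5-[300,210])*6-.5; cv2.circle(A,tuple(int(v) for v in q),4,col,1)
d([(92,28,70),(92,-28,70),(12,28,70),(12,-28,70)],(255,0,255))
d([(92,30,20),(92,-30,20)],(0,255,255)); d([(98,30,26),(98,-30,26)],(0,255,0)); d([(-31,85.5,35)],(255,255,0))
cv2.imwrite("pics/t5.png",A)
E
```

```text
(no output)
```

View pics/t5.png

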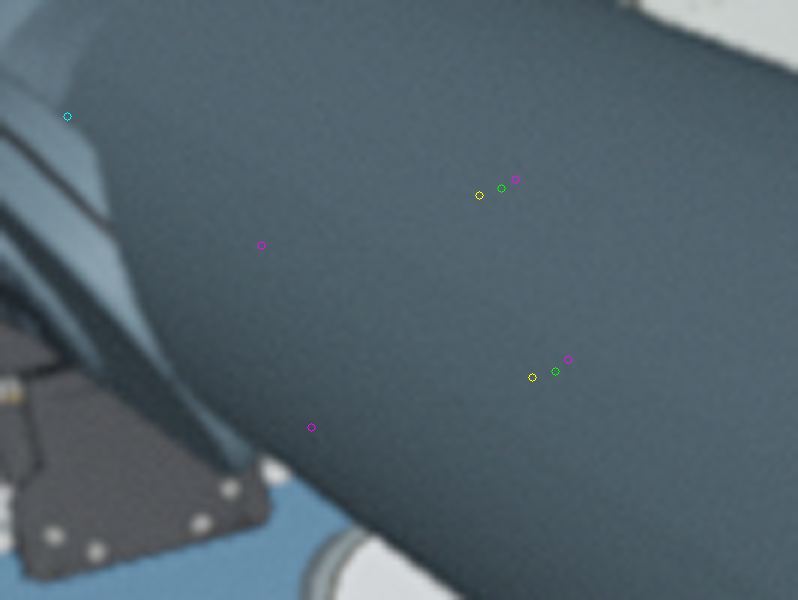

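The arm blocks the top view, so I'll overlay the expected home pose on the scene view instead.

```bash
python3 - <<'E'
from h import *
c=arm.calibration("scene");s=np.load("s.npy");A=cv2.imread("pics/s4.png")
A=cv2.resize(A[150:550,60:480],(800,762),interpolation=cv2.INTER_CUBIC)[:600]
k=800/420
def d(P,col):
    q=((proj(s2w(P,s),c)+.5-[180,130])*5-.5-[60,150])*k
    print(q.round().tolist())
    for p in q: cv2.circle(A,tuple(int(v) for v in p),4,col,1)
d([(92,28,70),(12,28,70),(92,-28,70),(12,-28,70)],(255,0,255))
d([(92,28,16),(12,28,16)],(255,0,255))
d([(-31,86,35),(-31,86,42)],(255,255,0)) # bar end
d([(-22,52,58),(-10,52,58)],(0,255,0))  # pedestal top
d([(97,105,10),(97,35,26)],(0,255,255))
cv2.imwrite("pics/s5.png",A)
E
```

```text
[[73.0, 333.0], [402.0, 323.0], [86.0, 197.0], [401.0, 188.0]]
[[93.0, 501.0], [411.0, 491.0]]
[[588.0, 580.0], [587.0, 558.0]]
[[544.0, 418.0], [495.0, 420.0]]
[[57.0, 729.0], [68.0, 490.0]]
```

View pics/s5.png

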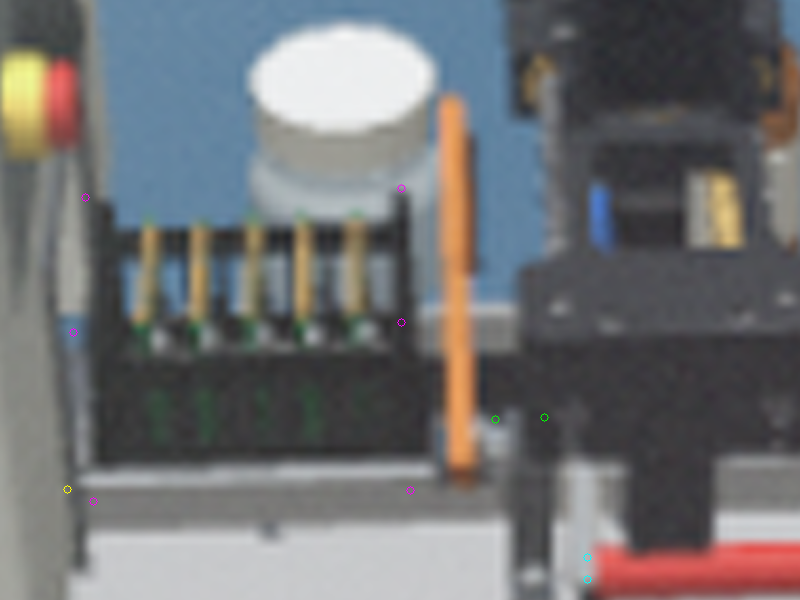

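The overlay sits about 7–15 px (2–3 mm) off in the same direction for the rack and for the fixed bar end and pedestal, so the rack is home to within about 1 mm. The push reached 15 N with no motion. The finger is about 8 mm from the bar arm, so nothing else is blocking it. I'll back off the plate, then let the gate down gently.

Request:
{"op": "play_rows", "data": {
  "claw": [52, 52, 52, 52, 52, 52, 52, 52, 52, 52, 52, 52, 52, 52, 52, 52, 52, 52, 52, 52],
  "xyz": [
    [-0.7, 3, 0],
    [-1.4, 6, 0],
    [-2, 9, 0],
    [-2.2, 10, 0],
    [-2.2, 10, 0],
    [-2.2, 10, 3],
    [-2.2, 10, 6],
    [-2.2, 10, 9],
    [-2.2, 10, 12],
    [-2.2, 10, 15],
    [-2.2, 10, 18],
    [-2.2, 10, 21],
    [-2.2, 10, 24],
    [-2.2, 10, 27],
    [-2.2, 10, 30],
    [-2.2, 10, 35],
    [-2.2, 10, 45],
    [-2.2, 10, 65],
    [-2.2, 10, 95],
    [-2.2, 10, 130]
  ],
  "delta_rot": [
    [0, 0, 0],
    [0, 0, 0],
    [0, 0, 0],
    [0, 0, 0],
    [0, 0, 0],
    [0, 0, 0],
    [0, 0, 0],
    [0, 0, 0],
    [0, 0, 0],
    [0, 0, 0],
    [0, 0, 0],
    [0, 0, 0],
    [0, 0, 0],
    [0, 0, 0],
    [0, 0, 0],
    [0, 0, 0],
    [0, 0, 0],
    [0, 0, 0],
    [0, 0, 0],
    [0, 0, 0]
  ]
}}

```text
time: 10.2
eef_pos: [0.4966, 0.0967, 0.1894]
tcp_rot: [-179.9, -0.0, 103.6]
ft_force: [1.2, 0.1, -0.1]
grip_width: 0.8
```

Request:
{"op": "play_rows", "data": {
  "claw": [52, 52, 52, 52, 52, 52, 52, 52, 52],
  "xyz": [
    [0, 0, 40],
    [0, 0, 80],
    [-6, 35, 80],
    [-14, 70, 80],
    [-22, 105, 80],
    [-30, 140, 80],
    [-38, 175, 80],
    [-38, 175, 80],
    [-38, 175, 80]
  ],
  "delta_rot": [
    [0, 0, 0],
    [0, 0, 0],
    [0, 0, 0],
    [0, 0, 0],
    [0, 0, 0],
    [0, 0, 0],
    [0, 0, 0],
    [0, 0, 0],
    [0, 0, 0]
  ]
}}

```text
time: 10.95
eef_pos: [0.4585, 0.2742, 0.2695]
tcp_rot: [180.0, -0.1, 103.8]
ft_force: [-0.0, -1.0, -1.1]
grip_width: 0.797
```

```bash
python3 - <<'E'
from h import *
a=arm.snapshot("scene")[:,:,::-1];b=arm.snapshot("top")[:,:,::-1]
S=arm.sense();print(S["eef_pos"],S["ft_force"],S["time"])
A=cv2.resize(a[140:250,185:350],(600,400),interpolation=cv2.INTER_CUBIC)
cv2.imwrite("pics/t_full.png",b)
B=cv2.resize(b[200:345,190:433],(503,300),interpolation=cv2.INTER_CUBIC)
B=cv2.resize(b[205:335,190:410],(338*1,200),interpolation=cv2.INTER_CUBIC)
M=np.zeros((600,800,3),np.uint8);M[:300,:450]=cv2.resize(A,(450,300));
M[300:600,:508]=cv2.resize(b[205:335,190:410],(508,300),interpolation=cv2.INTER_CUBIC)
cv2.imwrite("pics/f6.png",M)
E
```

```text
[0.45993641 0.27084334 0.26894441] [ 1.67408784  0.14492776 -0.46869545] 11.05
```

View pics/f6.png

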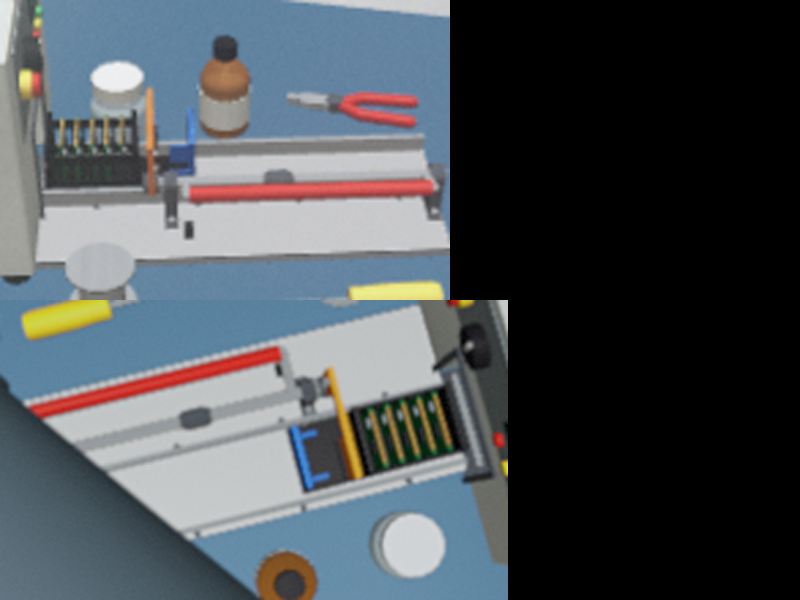

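The bar is up and the gate is shut in the gap between the cage and the blue plate. The plate's top edge is at (290,428)–(307,491) in the lower panel. One numeric check before handing in.

```bash
python3 - <<'E'
from h import *
c=arm.calibration("top");s=np.load("s.npy");f=lambda x,y:np.array([x,y-300])*220/508+[190,205]
for p in((290,428),(307,491)):print("plate rear (home -38)",w2s(unproj(f(*p),.07,c),s))
print("blade tip (0)",w2s(unproj(f(361,477),.046,c),s),"bar end (-31)",w2s(unproj(f(281,354),.061,c),s))
E
```

```text
plate rear (home -38) [-40.63556639  22.99974406]
plate rear (home -38) [-40.4546217  -27.11205306]
blade tip (0) [  6.01962381 -26.82713771] bar end (-31) [-31.58106734  82.38419587]
```

```bash
python3 -c "
from cell import arm
print(arm.finish_job())"
```

```text
the job is handed in; nothing more can be done
None
```

The rack is home in the tunnel mouth and the gate is shut behind the boards. I handed the job in at about 11 s, with the arm raised clear of everything.

One finger pressed the bar to about 0.77 rad at 4–6 N while the other pushed the blue plate about 136 mm along the chute. I then backed off the plate about 5 mm and eased the bar up.

**Checks that agreed**
- At the end of the push the force rose from about 4 N to 16 N, while the last 3 mm commanded moved the arm only about 0.1 mm. I took that as the stop.
- The last pictures show the bar up and the blade down in the gap between the cage and the plate.
- The bottle, jar, cutters, spool and screwdriver appear undisturbed. The glasses and multimeter were outside the last crops, but the arm never went near them.
- The force on the tool at the end was about zero.

**Checks that disagreed**
- The top camera put the plate at station x = -40.5 mm, against -38 mm for fully home.
- In the scene view the fixed parts were off by about the same 2–3 mm in the same direction as the rack, so I put this down to my station fit.
- The top-view check of the blade tip read +6 mm instead of 0, so that picture is only good to a few millimetres.
- My one attempt to see the front wall on the stop from above was blocked by the arm, so the home position rests mainly on the force rise.

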